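# Press the lid of a glass food box shut all round its rim

## Robot

A 6-joint arm with a two-finger parallel gripper is mounted at the origin on a cart in front of the work surface, level with it; the furniture and walls round the work are solid. World frame = base frame: x ahead of the robot, y to its left, z up, the work surface at z = 0. Lengths are in m, angles in rad, forces in N, time in s.
With the tool pointing down it reaches from about 0.35 to 0.925 m from the base axis. Payload 6.4 kg.
Tool frame: the origin (TCP) lies midway between the tips of the shut fingers; the grasp point (between the pads) lies 19 mm behind it (manip.hold_point_z is the distance from the TCP to the grasp point, in m); z points along the fingers, y is the line along which they close (so a half turn about z gives the same grasp; the last joint's range is limited). The gripper opens to 94 mm and grips with 3 to 60 N. Pads are 16 mm wide; open, the fingers measure 119 mm over their backs; the gripper's body (75 mm by 177 mm) begins 78 mm behind the grasp point.
Start: joints at [-1.317, 0.245, 1.558, -0, 1.339, -0.174], TCP at [0.27, -0.591, 0.205] pointing down, gripper open.
Joint ranges: [-3.13, 3.13], [-1.02, 2.26], [0.13, 2.54], [-0.95, 4.09], [0.21, 2.88], [-2.74, 2.74]. Speed limits (rad/s): [2.57, 2.57, 3.14, 3.14, 3.14, 3.14].

## Interface

Orientations are given as a unit quaternion [x, y, z, w].
In Python, from plant import manip, fingers, planner, grab_frame, camera_info, monitor gives the robot as it stands. The module is installed in compiled form; this text tells all that it offers. Calls block until the motion is done:
- manip.move_to(position, orientation): joint-space move of the TCP to a pose.
- manip.line_to(position, orientation=None, velocity=0.15): straight line of the TCP; orientation=None keeps the orientation; velocity is the mean speed in m/s.
- manip.goto_joints(angles): joint-space move.
- fingers.gripper_open() and fingers.grab(force=None): open the fingers fully, or close them until they stop; force is the grip in N (None keeps the last).
- manip.dwell(seconds).
- planner.solve_ik(position, orientation): joint angles nearest the present ones, or None.
- grab_frame(name): name is "scene" or "top" or "wrist"; returns the picture (480x640x3 uint8, red, green, blue); there is no depth.
- camera_info(name): a dict with "fx", "fy", "cx", "cy" (pixels), "world_to_cam" (4x4, takes a point from world to camera coordinates). Camera axes: x right, y down, z forward; pixel columns grow to the right and rows downward; lengths in m; the calibration is good to about 2 mm. A picture is of the moment at which its call begins: read the wrist's pose just before it. camera_info takes no time and is no camera call; for the wrist camera it gives the pose at the moment of the call.
A pose or a line that the arm cannot do raises manip.MotionError and nothing moves.
- manip.sign_off(): hands the job in; it is judged then, once.
Readings, each from a call of its own:
- monitor.current_time(): time.
- monitor.current_joint_positions(): joint angles.
- monitor.current_dq(): joint speeds.
- monitor.current_joint_efforts(): joint torques, N m.
- monitor.current_ee_pos(): TCP position.
- monitor.current_orientation(): TCP orientation.
- monitor.current_force(): force on the tool from outside, world axes, zero at the start.
- monitor.current_torque(): the same for the moment, N m.
- monitor.current_finger_gap(): finger opening in m.
- monitor.current_finger_force(): force on a finger pad.
Only numpy, scipy, OpenCV 4.12 (cv2) and the standard library are available. Lean on these libraries where they do the work, as an engineer would, in place of code of your own. Each camera call takes 0.05 s, during which the arm holds its last target. There are 200 camera calls.

## Task

The dark teal snap lid lies on the glass box of boiled eggs, but its springy border still stands proud all round. Snap it shut: put the fingertips on the border and run them all the way round it in one go, pressing gently, without taking them off the lid while any of the border is still up. When the whole border is down, move the hand clear; do not lift, tip or shove the box, and leave the salt shaker, the spice jar and the teaspoon alone.

Things in the scene. Friction and masses are not known exactly. Their poses are not given: they have to be found in the camera images.
- glass_box: Clear glass food box with six boiled eggs and a dark teal plastic lid, about 1.3 kg in all, standing loose on the worktop on a thin teal silicone foot that grips; glass 130 mm (x) by 180 mm (y), 60 mm high; lid 143 by 193 mm, corners rounded. Origin: centre of its underside; z up, long side along its own y, lid tab at +y. Lid and box are one thing here: the lid cannot come off.
- lid_centre (a point): Centre of the lid, level with the border's top when shut, 66 mm above the box's underside. The lid's panel, lighter teal, is firm and lies 2.4 mm below this. Round it runs the border, 19 mm wide; its middle line is a rectangle of 122 (x) by 172 mm (y) with corners rounded to 24 mm. At the start the border's top stands 71 mm above the box's underside all round.
- lid_front (a point): Middle of the near long side of the border (61 mm from the lid's centre), at the height of the border's top when shut (66 mm above the box's underside). The border bends: each place goes down 5 mm at about 2 N, then meets the firm glass rim and stays down. A fingertip sliding along with some 5 to 20 N pushes it down as it goes; the parts farther on stay up.
- lid_back (a point): The same on the far long side of the border.
- lid_left (a point): The same on the left short side of the border, 86 mm from the lid's centre (left as seen by the robot with the box square to it).
- lid_right (a point): The same on the right short side of the border, 86 mm from the lid's centre.
- snap_0 (a joint): How far the border is down at x = -61 mm, y = 62 mm in the box's frame: 0 = standing proud, 0.005 m = fully down.
- snap_1 (a joint): How far the border is down at x = -61 mm, y = 0 mm in the box's frame: 0 = standing proud, 0.005 m = fully down.
- snap_2 (a joint): How far the border is down at x = -61 mm, y = -62 mm in the box's frame: 0 = standing proud, 0.005 m = fully down.
- snap_3 (a joint): How far the border is down at x = -37 mm, y = -86 mm in the box's frame: 0 = standing proud, 0.005 m = fully down.
- snap_4 (a joint): How far the border is down at x = 37 mm, y = -86 mm in the box's frame: 0 = standing proud, 0.005 m = fully down.
- snap_5 (a joint): How far the border is down at x = 61 mm, y = -62 mm in the box's frame: 0 = standing proud, 0.005 m = fully down.
- snap_6 (a joint): How far the border is down at x = 61 mm, y = 0 mm in the box's frame: 0 = standing proud, 0.005 m = fully down.
- snap_7 (a joint): How far the border is down at x = 61 mm, y = 62 mm in the box's frame: 0 = standing proud, 0.005 m = fully down.
- snap_8 (a joint): How far the border is down at x = 37 mm, y = 86 mm in the box's frame: 0 = standing proud, 0.005 m = fully down.
- snap_9 (a joint): How far the border is down at x = -37 mm, y = 86 mm in the box's frame: 0 = standing proud, 0.005 m = fully down.
- salt_shaker: Salt shaker with a grey domed cap, 44 mm across, 90 mm high, a bystander. Origin: centre of its underside.
- spice: Spice jar with a white lid, 47 mm across, 98 mm high, a bystander. Origin: centre of its underside.
- spoon: Steel teaspoon lying in front of the box, 137 mm long, 28 mm wide, 13 mm high, a bystander. Origin: its middle, at the bottom; long side along its own x.

How it is judged:
On the way:
1. the fingers have pressed down one place of the border while another is still up (value of joint any of snap_0, snap_1, snap_2, snap_3, snap_4, snap_5, snap_6, snap_7, snap_8, snap_9 above 0.0035 m and value of joint any of snap_0, snap_1, snap_2, snap_3, snap_4, snap_5, snap_6, snap_7, snap_8, snap_9 below 0.0015 m and contact force between the fingers and glass_box above 0.5 N), for 0.1 s.
At the end, for the whole second after the job is handed in: The border is down to within 1.5 mm of fully shut at all ten places, the box stands flat on the worktop within 35 mm of where it stood, at rest, and the shaker and jar stand upright and the spoon lies within 20 mm of their places (value of joint each of snap_0, snap_1, snap_2, snap_3, snap_4, snap_5, snap_6, snap_7, snap_8, snap_9 above 0.0035 m and height (world z) of glass_box below 0.004 m and angle between glass_box's own z axis and vertical below 0.03 rad and distance of glass_box from where it was at the start of the episode below 0.035 m and linear speed of glass_box below 0.01 m/s and distance of each of salt_shaker, spice, spoon from where it was at the start of the episode below 0.02 m and angle between each of salt_shaker, spice, spoon's own z axis and vertical below 0.15 rad); the robot touches nothing.
It fails at once if the fingers are taken off (raised some 2 cm above the lid) while part of the border is down and another part still up (value of joint any of snap_0, snap_1, snap_2, snap_3, snap_4, snap_5, snap_6, snap_7, snap_8, snap_9 above 0.0035 m and value of joint any of snap_0, snap_1, snap_2, snap_3, snap_4, snap_5, snap_6, snap_7, snap_8, snap_9 below 0.0015 m and z of the grasp point in the frame of glass_box above 0.112 m).
It fails at once if the glass box is lifted, tipped or shoved more than 35 mm (height (world z) of glass_box above 0.012 m or angle between glass_box's own z axis and vertical above 0.12 rad or distance of glass_box from where it was at the start of the episode above 0.035 m).
It fails at once if the box is pressed with more than 50 N (contact force between the fingers and glass_box above 50 N).
It fails at once if the salt shaker, spice jar or teaspoon is moved more than 20 mm or knocked over (distance of any of salt_shaker, spice, spoon from where it was at the start of the episode above 0.02 m or angle between any of salt_shaker, spice, spoon's own z axis and vertical above 0.3 rad).
It also fails if it takes over 64 s, if anything falls off the work surface, if the arm or the gripper's body presses on something with over 40 N, if the wrist force passes 120 N, or if a joint passes its speed limit or range.

## Working session

There is one attempt and no reset: what is moved stays moved. The work goes in short steps, each a Python script; the robot and the scene stay as the last script left them, time stands still between calls to the robot, and variables do not carry over. Pictures are saved under pics/ and viewed, at most 10 in all, crops included, and the job is handed in when it is done.

```bash
mkdir -p pics; python3 - <<'E'
from plant import *
import cv2
for n in("top","scene"):
    cv2.imwrite(f"pics/{n}0.png",grab_frame(n)[:,:,::-1]); print(camera_info(n))
print(manip.hold_point_z,monitor.current_orientation(),monitor.current_time(),monitor.current_finger_gap(),monitor.current_force())
E
```

```text
{'fx': 479.987068610033, 'fy': 479.987068610033, 'cx': 314.2956655106559, 'cy': 244.07761706794264, 'world_to_cam': array([[-0.00688622, -0.99996039,  0.00563897,  0.15884535],
       [-0.98301388,  0.00573506, -0.18344161,  0.50816072],
       [ 0.183402  , -0.0068064 , -0.98301443,  0.83707576],
       [ 0.        ,  0.        ,  0.        ,  1.        ]])}
{'fx': 476.5284639091743, 'fy': 476.5284639091743, 'cx': 321.16193849400617, 'cy': 234.48998821034817, 'world_to_cam': array([[-0.8724463 , -0.48870858,  0.00117609,  0.50994308],
       [-0.2269361 ,  0.40299439, -0.88662029,  0.09361147],
       [ 0.43282498, -0.77379549, -0.46249658,  0.91084532],
       [ 0.        ,  0.        ,  0.        ,  1.        ]])}
0.0188 [ 9.77211231e-01  2.12267564e-01 -3.60249194e-05 -8.30253512e-04] 0.1 0.09403827896689113 [ 0.12048501 -0.42478941 -0.13571219]
```

View pics/top0.png

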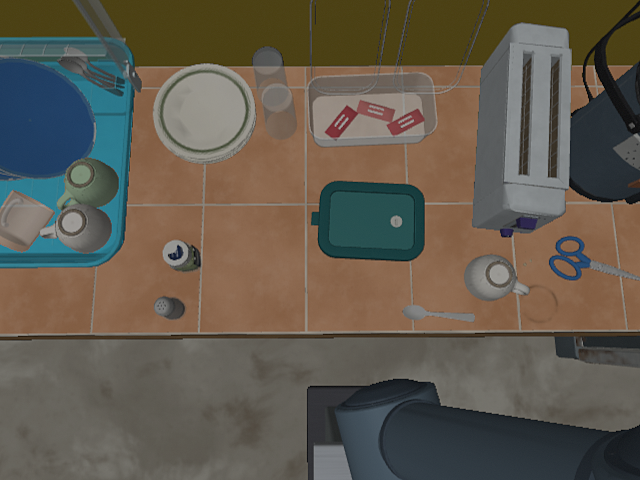

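View pics/scene0.png

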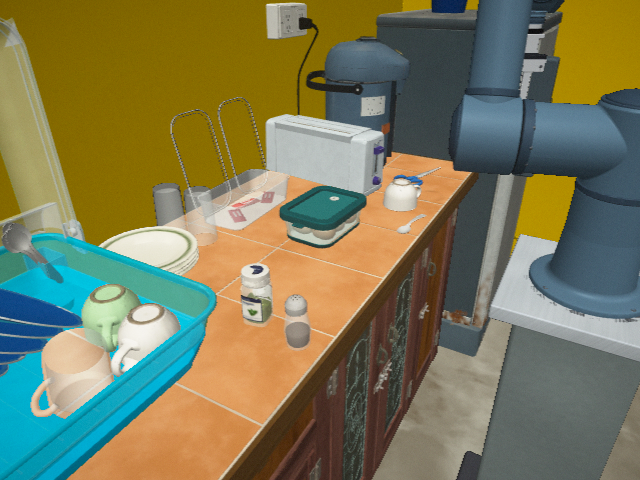

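The top view shows the lid at columns 319–424, rows 181–260, nearly square to the robot, with the tab to the left. The toaster's left side is at column 475 to its right, and the spoon lies at (440, 314). I'll segment the lid and fit its pose.

```bash
cat > h.py <<'E'
from plant import *
import cv2, numpy as np
def ray(name,uv,z,ci=None):
    c=ci or camera_info(name);W=c["world_to_cam"];R=W[:3,:3];o=-R.T@W[:3,3]
    uv=np.atleast_2d(uv).astype(float)
    d=np.c_[(uv[:,0]-c["cx"])/c["fx"],(uv[:,1]-c["cy"])/c["fy"],np.ones(len(uv))]@R
    return o+d*((z-o[2])/d[:,2])[:,None]
def lid(name,img,z=0.071,k=15,ci=None,roi=None):
    hsv=cv2.cvtColor(img,cv2.COLOR_RGB2HSV)
    m=cv2.inRange(hsv,(78,110,25),(98,255,150))
    if roi: 
        q=np.zeros_like(m);a,b,c,d=roi;q[b:d,a:c]=m[b:d,a:c];m=q
    m=cv2.morphologyEx(m,cv2.MORPH_CLOSE,np.ones((9,9)))
    m=cv2.morphologyEx(m,cv2.MORPH_OPEN,np.ones((k,k)))
    cs,_=cv2.findContours(m,cv2.RETR_EXTERNAL,cv2.CHAIN_APPROX_NONE)
    c=max(cs,key=cv2.contourArea)[:,0]
    p=ray(name,c,z,ci)[:,:2]
    return m,c,cv2.minAreaRect((p*1000).astype(np.float32))
E
python3 - <<'E'
from h import *
im=cv2.imread("pics/top0.png")[:,:,::-1].copy()
m,c,r=lid("top",im,roi=(290,160,450,280)); print(r,c.min(0),c.max(0))
for n,uv,z in [("toaster near-left top",(474,228),.19),("toaster",(478,110),.19),("tray",(437,75),.06),("tray near",(308,145),.0),("spice",(182,255),.1),("wall",(310,66),0),("mug",(465,280),.08)]:
    print(n,ray("top",uv,z)[0].round(3))
q=[manip.hold_point_z]
from scipy.spatial.transform import Rotation as R
print(R.from_quat(monitor.current_orientation()).as_matrix().round(2))
E
```

```text
((548.2687377929688, 54.134700775146484), (190.31871032714844, 141.8679962158203), 87.22341918945312) [318 182] [423 259]
toaster near-left top [ 0.506 -0.091  0.19 ]
toaster [ 0.702 -0.111  0.19 ]
tray [ 0.839 -0.085  0.06 ]
tray near [0.721 0.167 0.   ]
spice [0.481 0.383 0.1  ]
wall [0.895 0.162 0.   ]
mug [ 0.437 -0.107  0.08 ]
[[ 0.91  0.41 -0.  ]
 [ 0.41 -0.91  0.  ]
 [ 0.   -0.   -1.  ]]
```

```bash
cat >> h.py <<'E'
from scipy.spatial.transform import Rotation as R
def quat(yaw): # tool y along box x
    c,s=np.cos(yaw),np.sin(yaw)
    y=np.array([c,s,0]);z=np.array([0,0,-1.]);return R.from_matrix(np.c_[np.cross(y,z),y,z]).as_quat()
E
python3 - <<'E'
from h import *
p=monitor.current_ee_pos(); manip.line_to([p[0],p[1],.40],velocity=.3)
fingers.grab(10)
manip.move_to([.50,.054,.36],quat(0)); manip.dwell(.3)
print(monitor.current_joint_positions(),monitor.current_time(),monitor.current_finger_gap(),monitor.current_force())
ci=camera_info("wrist");im=grab_frame("wrist")
import pickle;pickle.dump(ci,open("ci.pkl","wb"))
cv2.imwrite("pics/w1.png",im[:,:,::-1])
m,c,r=lid("wrist",im,ci=ci);print(r,c.min(0),c.max(0))
E
```

```text
[-1.18760647e-01 -1.93280496e-01  1.72767865e+00 -1.54580314e-06
  1.60721140e+00 -1.18201470e-01] 5.05 0.0006763643647489445 [ 0.34830341 -0.16130662 -0.16048133]
((549.6925048828125, 57.8048095703125), (201.881103515625, 139.69163513183594), 86.80367279052734) [304 106] [424 271]
```

View pics/w1.png

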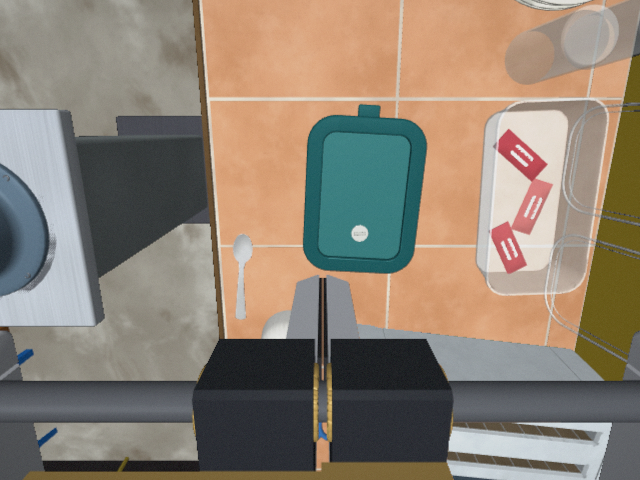

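Wrist view: the lid spans about (303–427, 115–272) with the tab at (370, 110), yawed about −3°. This agrees with the top view. Next is a guarded descent at the middle of the front side.

```bash
python3 - <<'E'
from h import *
import pickle,json
im=cv2.imread("pics/w1.png")[:,:,::-1].copy();ci=pickle.load(open("ci.pkl","rb"))
m,c,r=lid("wrist",im,ci=ci,k=41);print(r)
C=np.array([.549,.054]);
if 185<max(r[1])<200: C=(np.array([.5483,.0541])+np.array(r[0])/1000)/2
yaw=np.radians((87.2+r[2])/2-90); 
Rm=np.array([[np.cos(yaw),-np.sin(yaw)],[np.sin(yaw),np.cos(yaw)]])
s=C+Rm@[-.061,0]; q=quat(yaw); print(C,yaw)
manip.line_to([*s,.12],q,velocity=.2); manip.line_to([*s,.078],q,velocity=.08); manip.dwell(.2)
f0=monitor.current_force(); z=.078
while z>.058:
    z-=.001; t=monitor.current_time(); manip.line_to([*s,z],q,velocity=.02)
    f=monitor.current_force()-f0; print(round(z,4),monitor.current_ee_pos()[2].round(4),f.round(1),round(monitor.current_time()-t,2))
    if f[2]>7: break
json.dump(dict(C=list(C),yaw=yaw,z=z,f0=list(f0)),open("s.json","w"));print(monitor.current_time())
E
```

```text
((549.9449462890625, 57.81094741821289), (179.0134735107422, 140.88479614257812), 89.23474884033203)
[0.549 0.054] -0.03111268569837616
0.077 0.0771 [ 0.4  0.6 -0.8] 0.25
0.076 0.0759 [ 0.6 -0.8 -0.6] 0.25
0.075 0.0749 [ 0.3 -0.1 -1.2] 0.25
0.074 0.0739 [ 0.5 -0.6 -0.4] 0.25
0.073 0.0729 [ 0.3 -0.6 -0.3] 0.25
0.072 0.0719 [ 0.6 -0.1  0.2] 0.25
0.071 0.071 [0.5 0.1 0.5] 0.25
0.07 0.0701 [0.8 0.1 1.4] 0.25
0.069 0.069 [1.5 1.  0.7] 0.25
0.068 0.068 [1.2 0.5 1.1] 0.25
0.067 0.0669 [1.  0.9 1.2] 0.25
0.066 0.0666 [-0.5  0.9  5.7] 0.25
0.065 0.0664 [-3.6  0.9 11.5] 0.25
10.575
```

Contact is at 71 mm and the firm rim at 66 mm, with a stiffness of about 6 N/mm. I'll use yaw −3° (from the two consistent fits) and run round with force control.

```bash
cat > run.py <<'E'
from h import *
import json
S=json.load(open("s.json"));C=np.array(S["C"]);yaw=-.052;z=S["z"];f0=np.array(S["f0"])
c,s=np.cos(yaw),np.sin(yaw);Rm=np.array([[c,-s],[s,c]]);q=quat(yaw)
a=np.linspace(0,np.pi/2,7)
arc=lambda cx,cy,t0:[(cx+.024*np.cos(t0+t),cy+.024*np.sin(t0+t)) for t in a]
P=[(-.061,0)]+arc(-.037,-.062,np.pi)+arc(.037,-.062,1.5*np.pi)+arc(.037,.062,0)+arc(-.037,.062,np.pi/2)+[(-.061,-.075+.03)]
P=np.array(P);L=np.r_[0,np.cumsum(np.hypot(*np.diff(P,axis=0).T))]
d=np.arange(0,L[-1],.009);pts=np.c_[np.interp(d,L,P[:,0]),np.interp(d,L,P[:,1])]
for i,p in enumerate(pts):
    manip.line_to([*(C+Rm@p),z],q,velocity=.036)
    f=np.mean([monitor.current_force() for _ in range(3)],0)-f0
    if i%3==0: print(i,(p*1000).round(),round(z*1000,1),f.round(1))
    if f[2]>32 or np.hypot(*f[:2])>22: print("STOP",i,p,z,f);break
    z=float(np.clip(z-np.clip((11-f[2])*.00008,-.001,.0006),.0625,.0668))
print(i,len(pts),monitor.current_time(),z)
E
python3 run.py
```

```text
0 [-61.   0.] 65.0 [-4.1 -2.8 11.3]
3 [-61. -27.] 64.5 [0.4 4.5 7.9]
6 [-61. -54.] 64.0 [-0.1  6.1 10.6]
9 [-54. -79.] 64.3 [-4.4  7.  14. ]
12 [-29. -86.] 65.1 [-5.4 -0.4 12.7]
15 [ -2. -86.] 65.3 [-3.7  0.7  9. ]
18 [ 25. -86.] 64.9 [-5.1  1.4  9.9]
21 [ 51. -81.] 64.7 [-4.3 -2.6 10.2]
24 [ 61. -57.] 64.2 [ 0.3 -4.4  7.7]
27 [ 61. -30.] 63.5 [ 2.  -4.7  8.1]
30 [61. -3.] 63.1 [ 0.9 -4.1 10.4]
33 [61. 24.] 62.9 [ 0.5 -5.2 10.9]
36 [61. 51.] 62.8 [ 0.5 -5.5 11. ]
39 [56. 77.] 62.7 [ 3.8 -3.5  8. ]
42 [32. 86.] 62.5 [ 0.9 -0.7 11.4]
45 [ 5. 86.] 62.5 [4.9 0.3 9.9]
48 [-22.  86.] 62.5 [ 5.6 -0.4  8.5]
51 [-49.  83.] 62.5 [ 5.2  1.5 10.2]
54 [-61.  60.] 62.5 [ 0.3  4.6 12.9]
57 [-61.  33.] 63.0 [ 0.8  6.6 12.8]
60 [-61.   6.] 63.3 [-0.2  5.9 11.7]
63 [-61. -21.] 63.6 [-0.1  7.4 12.7]
65 66 36.825 0.06383579504098505
```

```bash
python3 - <<'E'
from h import *
print(monitor.current_ee_pos(),monitor.current_force(),R.from_quat(monitor.current_orientation()).as_matrix().round(3))
a=grab_frame("scene")[120:280,230:410];b=grab_frame("top")[160:300,290:450]
o=cv2.imread("pics/scene0.png")[120:280,230:410,::-1];o2=cv2.imread("pics/top0.png")[160:300,290:450,::-1]
f=lambda x:cv2.resize(x,(400,300),interpolation=cv2.INTER_CUBIC)
cv2.imwrite("pics/c1.png",np.vstack([np.hstack([f(o),f(a)]),np.hstack([f(o2),f(b)])])[:,:,::-1])
E
```

```text
[0.48805194 0.01960595 0.06588786] [-1.14855614  6.85200027 12.68642594] [[ 0.053  0.999  0.004]
 [ 0.999 -0.053  0.002]
 [ 0.003  0.004 -1.   ]]
```

View pics/c1.png

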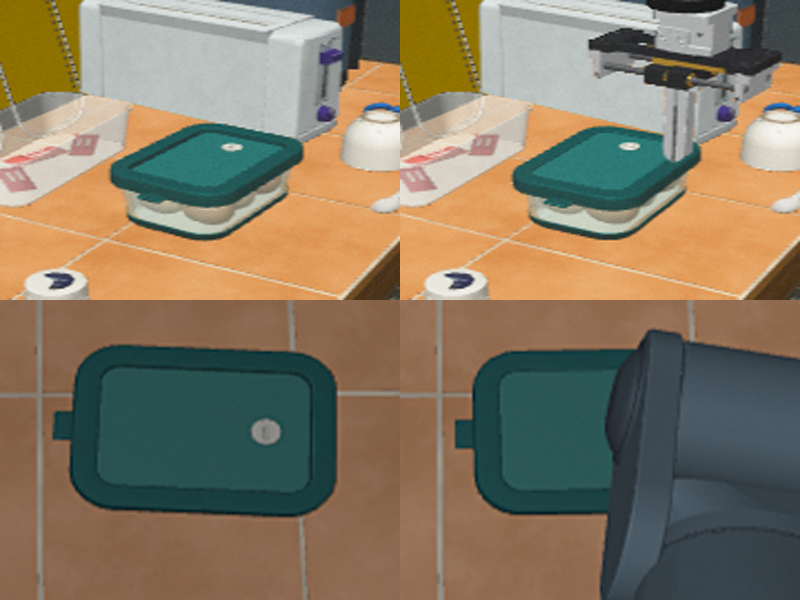

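```bash
python3 - <<'E'
from h import *
p=monitor.current_ee_pos();C=np.array([.549,.054])
# slide along the front border to its middle-left, still pressing lightly, to uncover the right end
q=quat(-.052);s=C+np.array([-.061*np.cos(.052)+0.03*np.sin(.052),.061*np.sin(.052)+.03])
manip.line_to([*s,.0645],q,velocity=.06)
a=grab_frame("scene")[170:255,270:375];o=cv2.imread("pics/scene0.png")[170:255,270:375,::-1]
f=lambda x:cv2.convertScaleAbs(cv2.resize(x,(400,324),interpolation=cv2.INTER_CUBIC),alpha=1.5)
cv2.imwrite("pics/c2.png",np.hstack([f(o),f(a)])[:,:,::-1]);print(monitor.current_time(),monitor.current_force(),monitor.current_ee_pos())
E
```

```text
38.2667 [-0.3643049  -4.87055343  7.99124758] [0.49127934 0.0859314  0.0660209 ]
```

View pics/c2.png

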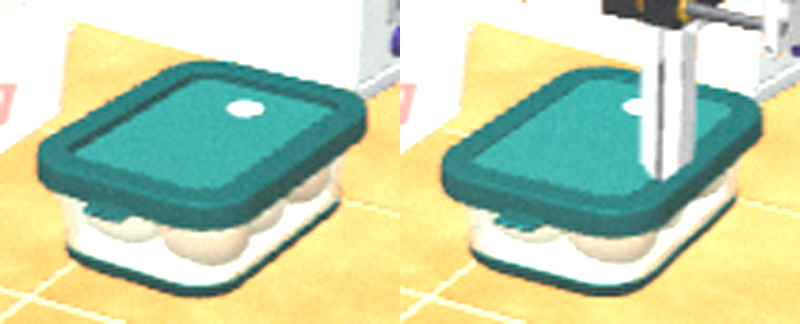

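The crop shows the dark inner step gone along the back and right sides, and the border lies level all round. The box looks unmoved. I'll lift straight up and check once before handing in.

```bash
python3 - <<'E'
from h import *
p=monitor.current_ee_pos()
manip.line_to([p[0],p[1],.25],velocity=.12)
manip.line_to([.42,.10,.38],velocity=.25); manip.dwell(.3)
a=grab_frame("scene")[170:255,270:375];b=grab_frame("wrist")
f=lambda x,w:cv2.convertScaleAbs(cv2.resize(x,(w,324),interpolation=cv2.INTER_CUBIC),alpha=1.4)
cv2.imwrite("pics/c3.png",np.hstack([f(a,400),f(b,400)])[:,:,::-1]);print(monitor.current_time(),monitor.current_force())
E
```

```text
41.1083 [ 0.67075016 -0.81925475  0.34786377]
```

View pics/c3.png

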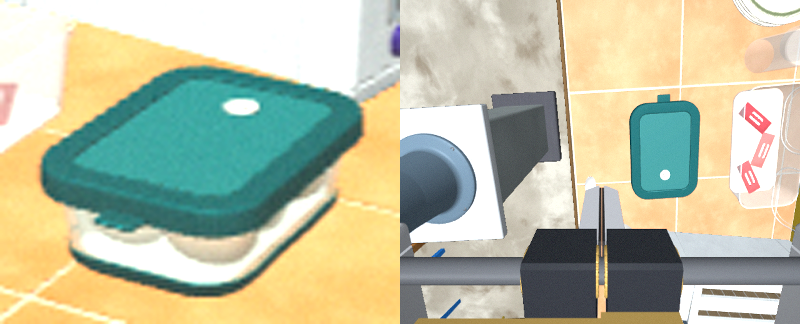

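The border is down all round, the box is in place, and the hand is clear.

```bash
python3 -c "
from plant import *
print(manip.sign_off())"
```

```text
the job is handed in; nothing more can be done
None
```

The lid was pressed down all round in one continuous pass at roughly 8–14 N; the final pictures show the border level on every side and the box in place, and the job is handed in with the hand clear after about 41 s (no verdict was returned).

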